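Check the brake levers of a sample trolley's handlebar

ROBOT

A 6-joint arm with a two-finger parallel gripper is mounted at the origin on the work surface. World frame = base frame: x ahead of the robot, y to its left, z up, the work surface at z = 0. Lengths are in m, angles in rad, forces in N, time in s.
With the tool pointing down it reaches from about 0.3 to 0.75 m from the base axis. Payload 8.5 kg.
Tool frame: the origin (TCP) lies between the finger pads; the fingertips stand 25 mm ahead of it and the grasp point (between the pads) lies 6 mm ahead of it; z points along the fingers, y is the direction in which the jaws open and shut (so a half turn about z gives the same grasp; the last joint's range is limited). The gripper opens to 85 mm and grips with 20 to 120 N. Pads are 22 mm wide; open, the fingers measure 114 mm over their backs; the gripper's body (76 mm by 85 mm) begins 54 mm behind the grasp point. The pads swing forward as they close: fully open they stand 13 mm farther back than shut.
Start: joints at [-1.407, 0.381, 1.297, -0, 1.464, -0.215], TCP at [0.203, -0.511, 0.226] pointing down, gripper open.
Joint ranges: [-3.11, 3.11], [-0.89, 2.33], [0.22, 2.48], [-1.42, 4.56], [0.17, 2.85], [-2.88, 2.88]. Speed limits (rad/s): [2.39, 2.39, 3.14, 3.14, 3.14, 3.14].

INTERFACE

Orientations are given as a unit quaternion [w, x, y, z].
In Python, from station import env gives the robot as it stands.
- The arm moves only by the tool move_arm, never from a script. Its argument "commands" is a list of rows, each an object with "travel": the shift along the tool's x, y, z in cm, a list of three; "twist": the turn about the tool's z in rad. In form: [{"travel": [tx, ty, tz], "twist": twist}, ...]. A call has 1 to 8 rows; each row is the pose to reach, as a shift and turn from the pose commanded when the call began, along the tool's axes at that moment; what a row does not reach only later rows make up. A row lasts 1/12 s, in which the tool goes at most 41.7 mm and 7.16 degrees, less where a joint would pass 70% of its speed; a pose out of reach is approached as far as the arm can. A call with a gripper value outside its range is refused whole. "fingers" is the opening, from 0 (shut) to 1 (fully open), set as the call begins (left out, the last holds). The fingers move at their own pace and stop on an object; the grip force is fixed at half the most. Time passes only in rows, so rows that repeat a pose let the fingers close. It gives the time, the measured TCP pose, the force and the opening at its end, in the units of the state.
- env.state(): the state, without advancing time (a new reading comes with each control period).
- env.grab_frame(name): name is "side" or "top" or "wrist"; returns a dict with "image" (420x560x3 uint8, red, green, blue), "intrinsics" (3x3 intrinsics, pixels), "dist" ([k1, k2, p1, p2, k3] as OpenCV has them; the pictures are not rectified), "eye" and "rotation" of the camera in the world; the wrist camera has in their place "T_tool_cam" (4x4, takes a point from camera to tool coordinates, whose origin is the TCP and whose axes are the flange's). Camera axes: x right, y down, z forward; pixel columns grow to the right and rows downward; lengths in m; the calibration is good to about 2 mm. A picture is of the moment at which its call begins: read the wrist's pose just before it. There is no depth.
- env.hand_in(): hands the job in, once; it reports no verdict.
The state is a dict: "t": time; "joints": joint angles; "qvel": joint speeds; "joint_torque": joint torques, N m; "tool_pos": TCP position; "tcp_rot": TCP orientation; "ft_force": force on the tool from outside, world axes, zero at the start; "moment": the same for the moment, N m; "grip_width": finger opening in m.
Only numpy, scipy, OpenCV 4.12 (cv2) and the standard library are available. Lean on these libraries where they do the work, as an engineer would, in place of code of your own. Each camera call takes 0.05 s, during which the arm holds its last target.

TASK

Check that the two brake levers on the trolley handlebar stop short of the bar: with the outside of the fingers press the short lever in until it comes up against its stop, hold it there for a full second, and let it spring all the way out again; then press the long lever in to its stop the same way and finish while holding it there, so that the gap can be measured. One lever at a time, pressed only on its outer face and not forced: grip nothing, keep off the bar and the levers' inner sides, and leave the bottle, jar and wrench where they are.

Things in the scene. Friction and masses are not known exactly. Their poses are not given: they have to be found in the camera images.
- stand: grey bench stand bolted down, steel base plate 130 x 220 x 12 mm carrying two posts and the handlebar; origin at the underside of the plate, below the bar's middle; y runs along the bar, -x is the side the levers are on (roughly towards the robot), z up.
- bar_mid (a point): straight steel trolley handlebar, 440 mm long, 28 mm thick (33 mm over the black rubber grips on its outer ends), level, its axis 115 mm above the bench; this point is the middle of its axis. Cast lever clamps sit on it 50 mm either side of the middle, reaching 52 mm out from its axis on the lever side and 20 mm above it. It does not move.
- short_lever (a joint): swing of the short lever about its upright pivot, rad: 0 = sprung out at rest (splayed 23 degrees from the bar), 0.40 = against its built-in stop, parallel to the bar with about 20 mm of air left; there it goes hard. A return spring always pushes it out: about 1.7 N at the press point starts it moving, 5.1 N there holds it at the stop.
- short_press (a point): pressing point of the short lever, an aluminium blade 95 mm from pivot to end, 20 mm tall, 12 mm thick, level with the bar's axis, running from its pivot towards the stand's -y end, only air above and below. On its outer face, half-way up, 60 mm from the pivot; moves with the lever. Axes: y along the blade, +x square to it, inwards to the bar, the way to press.
- short_pivot (a point): pivot axis of the short lever, in the middle of the blade's thickness and height; 42 mm from the bar's axis, on the stand's -x side, 50 mm from the stand's middle towards its -y end (fixed to the stand, axes as the stand's).
- long_lever (a joint): swing of the long lever about its upright pivot, rad: 0 = sprung out at rest (splayed 23 degrees from the bar), 0.40 = against its built-in stop, parallel to the bar with about 20 mm of air left; there it goes hard. A return spring always pushes it out: about 1.4 N at the press point starts it moving, 4.2 N there holds it at the stop.
- long_press (a point): pressing point of the long lever, an aluminium blade 140 mm from pivot to end, 20 mm tall, 12 mm thick, level with the bar's axis, running from its pivot towards the stand's +y end, only air above and below. On its outer face, half-way up, 105 mm from the pivot; moves with the lever. Axes: y along the blade, +x square to it, inwards to the bar, the way to press.
- long_pivot (a point): pivot axis of the long lever, in the middle of the blade's thickness and height; 42 mm from the bar's axis, on the stand's -x side, 50 mm from the stand's middle towards its +y end (fixed to the stand, axes as the stand's).
- bottle: closed bottle 54 mm across, 120 mm tall, standing loose behind the bar; origin at its underside
- jar: closed jar 54 mm across, 60 mm tall, standing loose behind the bar; origin at its underside
- wrench: steel wrench 150 mm long lying loose on the bench on the lever side of the stand; origin near the middle of its underside, x along it

How it is judged:
By the outcome, as a careful person would: the job done as asked, in the order asked, and still so for the second after the job is handed in, while the arm keeps its last pose, push and grip.
It also fails if it takes over 54 s, if anything falls off the work surface, if the arm or the gripper's body presses on something with over 40 N, if the wrist force passes 120 N, or if a joint passes its speed limit or range.

## Working session

There is one attempt and no reset: what is moved stays moved. The work goes in short steps, Python scripts to look and compute and a tool call to move; the robot and the scene stay as the last step left them, time stands still between calls to the robot, and variables do not carry over. Pictures are saved under pics/ and viewed, and the job is handed in when it is done.

Besides the shell and the picture viewer there is one more tool, called after ">>>" as name([rows], argument=value, ...), one row to a line, values as JSON. move_arm: Moves the arm, as the interface text tells. Its arguments: {"type":"object","properties":{"commands":{"type":"array","items":{"type":"object","properties":{"travel":{"type":"array","items":{"type":"number"}},"twist":{"type":"number"}}}},"fingers":{"type":"number"}},"required":["commands"]}

```bash
mkdir -p pics; ls; python3 - <<'E'
from station import env
import cv2,numpy as np
s=env.state();print(s)
for n in ["side","top","wrist"]:
    f=env.grab_frame(n)
    cv2.imwrite(f"pics/{n}0.png",f["image"][:,:,::-1])
    print(n,{k:np.round(v,4).tolist() for k,v in f.items() if k!="image"})
E
```

```text
pics
{'t': 0.0, 'joints': array([-1.40732902e+00,  3.81216893e-01,  1.29831861e+00, -3.69549000e-07,
        1.46359148e+00, -2.15286563e-01]), 'qvel': array([-4.20917921e-04,  6.88008586e-04,  2.14705195e-03, -6.06513144e-05,
       -8.49579114e-04, -4.44664245e-04]), 'joint_torque': array([ 2.30955615e-03, -4.48455906e+01, -2.31281716e+01, -8.08249433e-05,
        4.66102618e-03,  6.62451299e-06]), 'tool_pos': array([ 0.20332083, -0.51069382,  0.22488106]), 'tcp_rot': array([-7.66910720e-04,  9.82121423e-01,  1.88246970e-01,  1.96910586e-05]), 'ft_force': array([0.76239235, 1.09138165, 0.52757747]), 'moment': array([ 0.03122126, -0.04536736,  0.0276095 ]), 'grip_width': 0.08561732340515399}
side {'intrinsics': [[386.422, 0.0, 284.0776], [0.0, 386.422, 209.2451], [0.0, 0.0, 1.0]], 'dist': [-0.0161, 0.0, 0.0, 0.0, 0.0], 'eye': [0.5745, -0.5062, 0.5105], 'rotation': [-0.4399, 0.8971, -0.0347, 0.0221]}
top {'intrinsics': [[422.8476, 0.0, 280.659], [0.0, 422.8476, 209.0534], [0.0, 0.0, 1.0]], 'dist': [-0.1163, 0.0, 0.0, 0.0, 0.0], 'eye': [0.5096, 0.0289, 0.874], 'rotation': [0.0412, -0.7044, 0.7063, -0.0561]}
wrist {'intrinsics': [[319.0569, 0.0, 279.1228], [0.0, 319.0569, 208.4638], [0.0, 0.0, 1.0]], 'dist': [-0.0241, 0.0, 0.0, 0.0, 0.0], 'T_tool_cam': [[0.0012, -0.9488, -0.3159, 0.0818], [1.0, 0.0013, -0.0003, 0.0012], [0.0007, -0.3159, 0.9488, -0.1476], [0.0, 0.0, 0.0, 1.0]]}
```

View pics/side0.png

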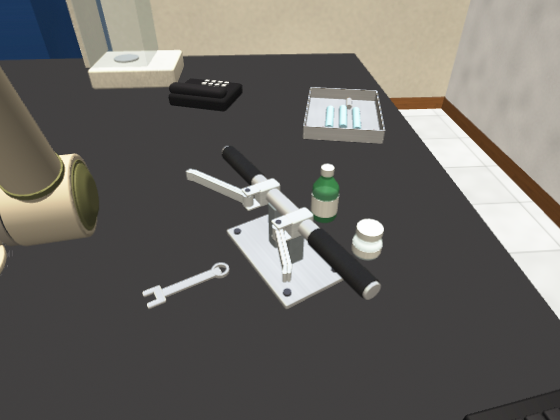

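View pics/top0.png

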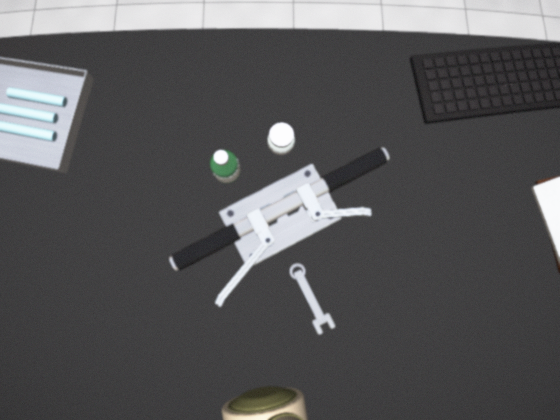

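The top view shows the bar from (174,264) to (386,154), the long lever reaching to (220,301), the short one to (370,212) and the wrench near (312,300). I'll enlarge it.

```bash
python3 - <<'E'
import cv2
a=cv2.imread("pics/top0.png")
cv2.imwrite("pics/topc.png",cv2.resize(a[130:340,150:410],None,fx=3,fy=2.85,interpolation=cv2.INTER_CUBIC)[:600])
a=cv2.imread("pics/side0.png")
cv2.imwrite("pics/sidec.png",cv2.resize(a[130:320,140:400],None,fx=3,fy=3,interpolation=cv2.INTER_CUBIC))
E
```

```text
(no output)
```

View pics/topc.png

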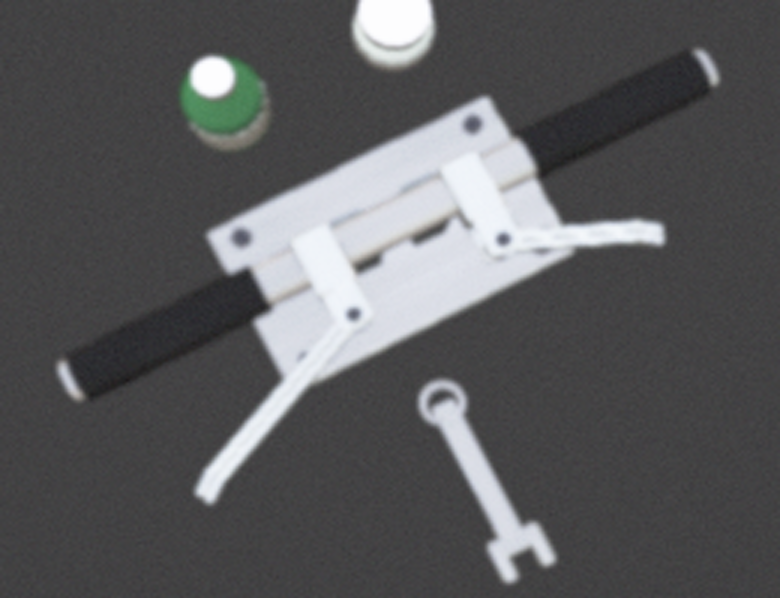

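View pics/sidec.png

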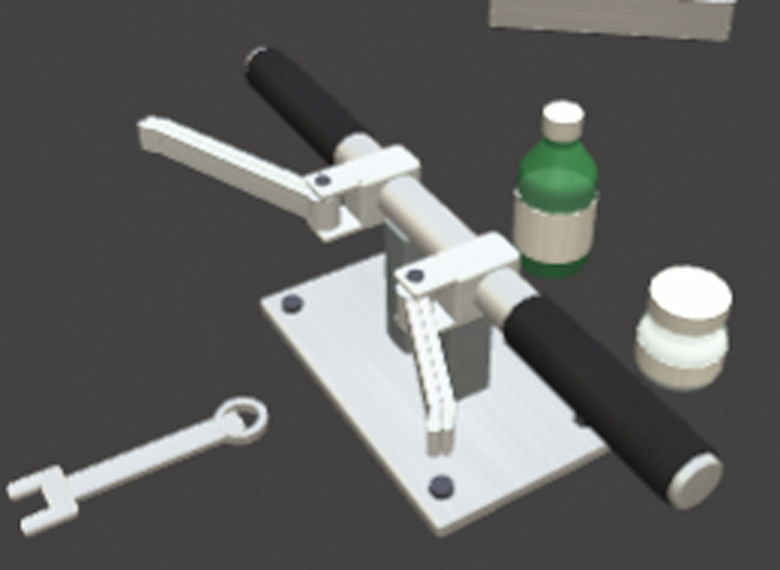

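```bash
cat > h.py <<'E'
import numpy as np,cv2
from scipy.spatial.transform import Rotation as R
from scipy.optimize import least_squares
C={"side":dict(K=[[386.422,0,284.0776],[0,386.422,209.2451],[0,0,1]],d=[-.0161,0,0,0,0],e=[0.5745,-0.5062,0.5105],q=[-0.4399,0.8971,-0.0347,0.0221]),
"top":dict(K=[[422.8476,0,280.659],[0,422.8476,209.0534],[0,0,1]],d=[-.1163,0,0,0,0],e=[0.5096,0.0289,0.874],q=[0.0412,-0.7044,0.7063,-0.0561])}
def proj(n,P):
    c=C[n];Rm=R.from_quat(c["q"],scalar_first=True).as_matrix()
    p=(np.atleast_2d(P)-c["e"])@Rm
    return cv2.projectPoints(p,np.zeros(3),np.zeros(3),np.array(c["K"]),np.array(c["d"]))[0].reshape(-1,2)
E
cat > fit.py <<'E'
from h import *
obs=[("top",[-.042,-.05,.135],(317.7,213.9)),("top",[-.042,.05,.135],(267.7,240.2)),
("top",[0,.22,.118],(172.7,263.3)),("top",[0,-.22,.118],(385.7,153.9)),
("top",[.065,.11,.012],(219.3,213.2)),("top",[.065,-.11,.012],(313,164)),("top",[-.065,-.11,.012],(341.7,217.7)),
("side",[-.042,-.05,.135],(278.3,221.7)),("side",[-.042,.05,.135],(247.3,190.3)),
("side",[-.065,.11,.012],(227.3,230.7)),("side",[-.065,-.11,.012],(286.7,307.7)),("side",[0,-.22,.115],(372.3,290)),("side",[0,.22,.115],(226,148.3))]
def f(v):
    r=[]
    c,s=np.cos(v[2]),np.sin(v[2])
    for n,p,u in obs:
        w=[v[0]+c*p[0]-s*p[1],v[1]+s*p[0]+c*p[1],p[2]]
        r.append(proj(n,w)[0]-u)
    return np.array(r)
s=least_squares(lambda v:f(v).ravel(),[.5,0,-.4],loss="soft_l1")
print(s.x);print(np.c_[f(s.x)].round(1))
for w in("top","side"):
    idx=[i for i,o in enumerate(obs) if o[0]==w]
    print(w,least_squares(lambda v:f(v)[idx].ravel(),s.x,loss="soft_l1").x)
v=s.x;c,si=np.cos(v[2]),np.sin(v[2])
S=lambda x,y:np.array([v[0]+c*x-si*y,v[1]+si*x+c*y])
for nm,sg,L in(("short",-1,.060),("long",1,.105)):
    for q in(0,.4):
        a=.4-q
        d=np.array([-np.sin(a),sg*np.cos(a)]); n=np.array([np.cos(a),sg*np.sin(a)])
        piv=np.array([-.042,sg*.05]); p=piv+d*L-n*.006
        e=piv+d*(L+.035)
        W=lambda x:S(*x).round(4)
        print(nm,q,"press",W(p),"in dir yaw",round(v[2]+np.arctan2(n[1],n[0]),4),"end",W(e), proj("top",[*S(*e),.125]).round(0),proj("side",[*S(*e),.125]).round(0))
E
python3 fit.py
```

```text
[0.61851365 0.01072726 0.48255664]
[[ 0.4 -0.7]
 [ 0.2 -0.6]
 [-0.1  0.4]
 [ 0.1 -1.3]
 [-0.8 -2.1]
 [-0.6 -1.3]
 [ 0.6 -0.5]
 [-1.1  0. ]
 [-1.  -0.6]
 [-2.5 -1. ]
 [-2.  -1.1]
 [-0.   3. ]
 [ 0.2  3.2]]
top [0.61714792 0.01076503 0.47826341]
side [0.61999806 0.0112608  0.48895438]
short 0 press [ 0.6035 -0.1133] in dir yaw 0.0826 end [ 0.6123 -0.1477] [[370. 210.]] [[288. 272.]]
short 0.4 press [ 0.627 -0.109] in dir yaw 0.4826 end [ 0.6486 -0.1372] [[363. 190.]] [[313. 265.]]
long 0 press [0.4732 0.0976] in dir yaw 0.8826 end [0.45   0.1245] [[217. 302.]] [[189. 169.]]
long 0.4 press [0.5041 0.1258] in dir yaw 0.4826 end [0.4931 0.1595] [[197. 277.]] [[213. 159.]]
```

```bash
cat >> h.py <<'E'
def rel(target,yaw,pos,q):
    Rm=R.from_quat(q,scalar_first=True).as_matrix()
    t=Rm.T@(np.array(target)-pos)*100
    y0=np.arctan2(Rm[1,0],Rm[0,0])
    return t.round(2), round(-(yaw-y0),3)
def show(env):
    s=env.state();Rm=R.from_quat(s["tcp_rot"],scalar_first=True).as_matrix()
    print("t",round(s["t"],2),"pos",s["tool_pos"].round(4),"yaw",round(np.arctan2(Rm[1,0],Rm[0,0]),4),"tilt",Rm[2,:2].round(4),"F",s["ft_force"].round(2),"w",round(s["grip_width"],4))
    return s
E
python3 - <<'E'
from h import *
from station import env
s=show(env)
print(rel([.5636,-.1166,.226],.083,s["tool_pos"],s["tcp_rot"]))
E
```

```text
t 0.15 pos [ 0.2033 -0.5108  0.2251] yaw 0.3788 tilt [ 0.0002 -0.0011] F [-0.18  0.41 -0.07] w 0.0858
(array([ 48.05, -23.3 ,  -0.06]), np.float64(0.296))
```

>>> move_arm([
  {"travel":[3,-1.45,0],"twist":0},
  {"travel":[6.5,-3.2,0],"twist":0.05},
  {"travel":[10,-4.9,0],"twist":0.1},
  {"travel":[13.5,-6.6,0],"twist":0.15},
  {"travel":[17,-8.2,0],"twist":0.2},
  {"travel":[20.5,-9.9,0],"twist":0.25},
  {"travel":[24,-11.6,0],"twist":0.296},
  {"travel":[27.5,-13.3,0],"twist":0.296},
], fingers=0)

```text
t: 0.82
tool_pos: [0.4106, -0.284, 0.2254]
tcp_rot: [-0.0, 0.999, 0.04, -0.0]
ft_force: [0.0, -0.3, 0.5]
grip_width: 0.0
```

```bash
python3 - <<'E'
from h import *
from station import env
s=show(env)
print(rel([.5636,-.1166,.226],.083,s["tool_pos"],s["tcp_rot"]))
E
```

```text
t 0.82 pos [ 0.4106 -0.284   0.2254] yaw 0.0802 tilt [-0.0002 -0.0002] F [ 0.01 -0.26  0.47] w 0.0
(array([ 16.59, -15.46,  -0.06]), np.float64(-0.003))
```

>>> move_arm([
  {"travel":[3,-2.8,0],"twist":0},
  {"travel":[6,-5.6,0],"twist":0},
  {"travel":[9,-8.4,0],"twist":0},
  {"travel":[12,-11.2,0],"twist":0},
  {"travel":[14.5,-13.5,0],"twist":0},
  {"travel":[16.5,-15.5,0],"twist":0},
  {"travel":[16.5,-15.5,0],"twist":0},
])

```text
t: 1.4
tool_pos: [0.5635, -0.1137, 0.2249]
tcp_rot: [-0.001, 0.999, 0.044, 0.0]
ft_force: [0.3, -0.3, -0.5]
grip_width: -0.0001
```

```bash
python3 - <<'E'
from h import *
from station import env
s=show(env)
f=env.grab_frame("wrist");cv2.imwrite("pics/w1.png",f["image"][:,:,::-1])
f=env.grab_frame("side");cv2.imwrite("pics/s1.png",f["image"][:,:,::-1])
E
```

```text
t 1.4 pos [ 0.5635 -0.1137  0.2249] yaw 0.0875 tilt [ 0.0002 -0.0013] F [ 0.31 -0.26 -0.48] w -0.0001
```

View pics/w1.png

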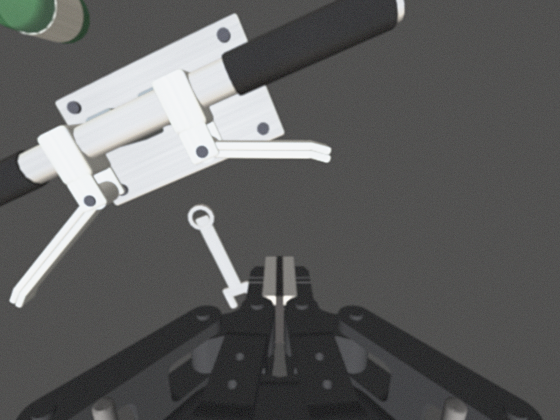

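View pics/s1.png

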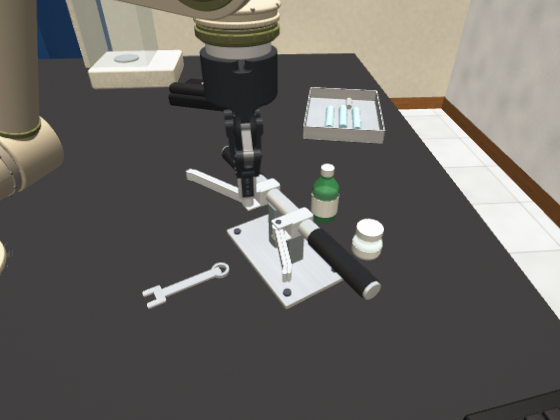

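The wrist view shows the short lever from its bolt at (202,152) to its end at (330,152), and the long lever's bolt at (90,201). The shut fingertips are near (280,260). I'll check the stand pose with these.

```bash
cat >> h.py <<'E'
KW=np.array([[319.0569,0,279.1228],[0,319.0569,208.4638],[0,0,1]]);DW=np.array([-.0241,0,0,0,0])
TC=np.array([[.0012,-.9488,-.3159,.0818],[1,.0013,-.0003,.0012],[.0007,-.3159,.9488,-.1476],[0,0,0,1]])
def wray(uv,z,pos,q):
    u=cv2.undistortPoints(np.array([[uv]],float),KW,DW)[0,0]
    Rt=R.from_quat(q,scalar_first=True).as_matrix()
    o=pos+Rt@TC[:3,3]; d=Rt@TC[:3,:3]@np.array([u[0],u[1],1])
    return (o+d*(z-o[2])/d[2])[:2].round(4)
E
python3 - <<'E'
from h import *
from station import env
s=env.state();a=(s["tool_pos"],s["tcp_rot"])
for n,uv,z in[("sb",(202,152),.135),("lb",(90,201),.135),("send in",(331,147),.125),("send",(328,158),.125),("lend",(14,300),.125),("lend2",(23,304),.125)]: print(n,wray(uv,z,*a))
v=[0.6185,0.0107,.4826];c,si=np.cos(v[2]),np.sin(v[2])
for p in((-.042,-.05),(-.042,.05)):print([v[0]+c*p[0]-si*p[1],v[1]+si*p[0]+c*p[1]])
E
```

```text
sb [ 0.6033 -0.0568]
lb [0.5576 0.0309]
send in [ 0.614  -0.1535]
send [ 0.6054 -0.1523]
lend [0.4508 0.1188]
lend2 [0.4472 0.1109]
[np.float64(0.6045009553366376), np.float64(-0.05308108456676778)]
[np.float64(0.5580925754436703), np.float64(0.03549804545667532)]
```

>>> move_arm([
  {"travel":[0,0.2,2.5],"twist":0},
  {"travel":[0,0.4,5],"twist":0},
  {"travel":[0,0.4,7.5],"twist":0},
  {"travel":[0,0.4,9.5],"twist":0},
  {"travel":[0,0.4,10.5],"twist":0},
  {"travel":[0.5,0.4,10.5],"twist":0},
  {"travel":[1,0.4,10.5],"twist":0},
  {"travel":[1,0.4,10.5],"twist":0},
])

```text
t: 2.17
tool_pos: [0.5731, -0.1214, 0.122]
tcp_rot: [0.001, 0.999, 0.041, 0.001]
ft_force: [-0.4, 0.0, 0.2]
grip_width: -0.0
```

```bash
cat > look.py <<'E'
import sys
from h import *
from station import env
s=show(env)
n=sys.argv[1]
f=env.grab_frame("wrist");cv2.imwrite(f"pics/w{n}.png",f["image"][:,:,::-1])
if len(sys.argv)>2:
    f=env.grab_frame("side");x0,y0=map(int,sys.argv[2].split(","));cv2.imwrite(f"pics/s{n}.png",cv2.resize(f["image"][y0:y0+140,x0:x0+190,::-1],None,fx=4,fy=4,interpolation=cv2.INTER_CUBIC))
E
python3 look.py 2 190,150
```

```text
t 2.17 pos [ 0.5731 -0.1214  0.122 ] yaw 0.0826 tilt [0.0028 0.0014] F [-0.4   0.    0.23] w -0.0
```

View pics/w2.png

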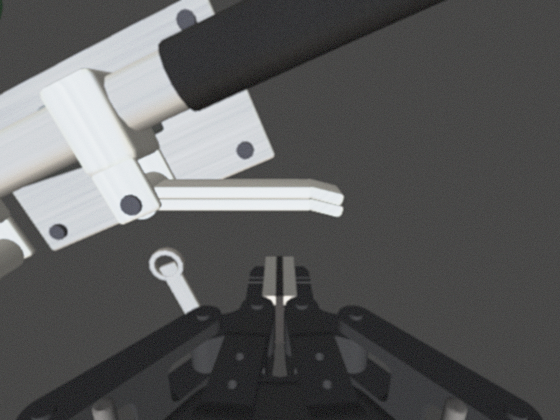

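View pics/s2.png

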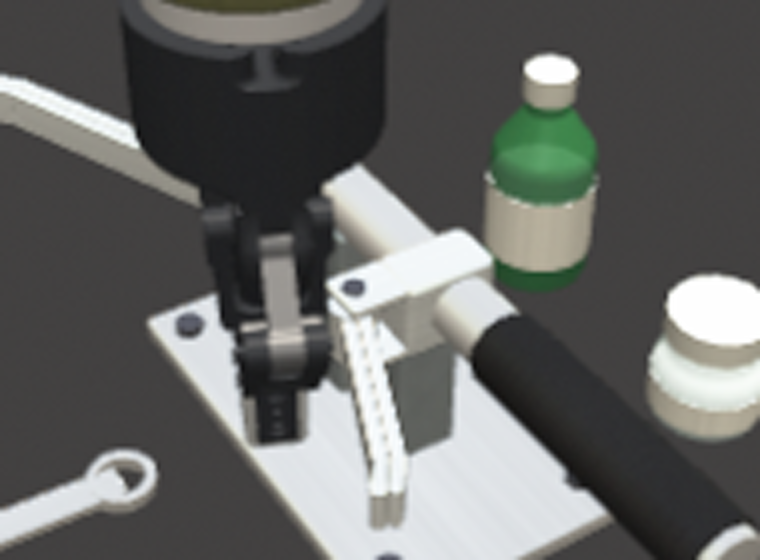

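>>> move_arm([
  {"travel":[0.3,-0.3,-0.5],"twist":0},
  {"travel":[0.6,-0.6,-0.5],"twist":0},
  {"travel":[0.9,-0.6,-0.5],"twist":0},
  {"travel":[1.2,-0.6,-0.5],"twist":0},
  {"travel":[1.2,-0.6,-0.5],"twist":0},
])

```text
t: 2.68
tool_pos: [0.5836, -0.1137, 0.1255]
tcp_rot: [0.0, 0.999, 0.042, 0.0]
ft_force: [0.8, -1.0, 0.1]
grip_width: -0.0002
```

```bash
python3 look.py 3 190,150
```

```text
t 2.68 pos [ 0.5836 -0.1137  0.1255] yaw 0.0832 tilt [0.0003 0.0001] F [ 0.82 -0.99  0.09] w -0.0002
```

View pics/w3.png

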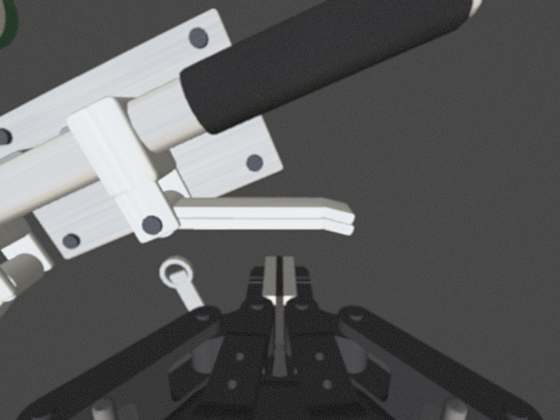

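View pics/s3.png

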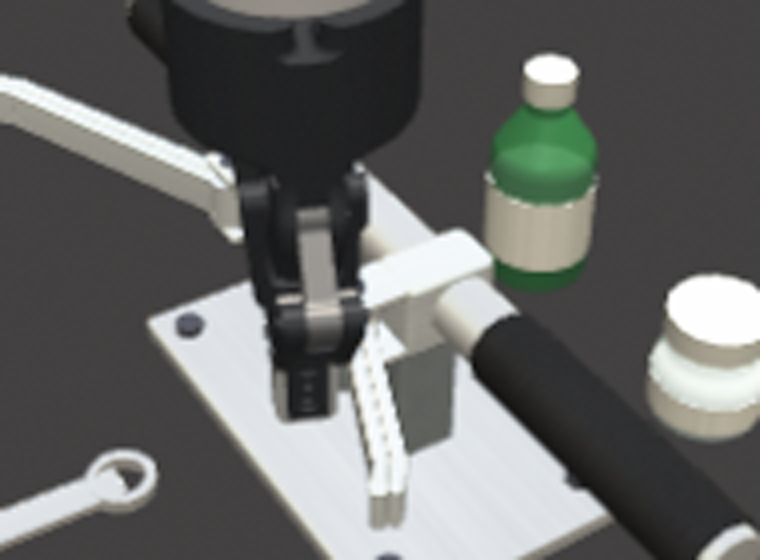

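>>> move_arm([
  {"travel":[0.2,0.05,0],"twist":0},
  {"travel":[0.4,0.1,0],"twist":0},
  {"travel":[0.5,0.1,0],"twist":0},
  {"travel":[0.6,0.1,0],"twist":0},
  {"travel":[0.6,0.1,0],"twist":0},
  {"travel":[0.6,0.1,0],"twist":0},
])

```text
t: 3.28
tool_pos: [0.5892, -0.1143, 0.1255]
tcp_rot: [-0.0, 0.999, 0.041, -0.0]
ft_force: [-0.1, -0.0, 0.1]
grip_width: -0.0001
```

>>> move_arm([
  {"travel":[0.1,0,0],"twist":0},
  {"travel":[0.2,0,0],"twist":0},
  {"travel":[0.2,0,0],"twist":0},
])

```text
t: 3.53
tool_pos: [0.5913, -0.1141, 0.1255]
tcp_rot: [-0.0, 0.999, 0.041, 0.0]
ft_force: [0.1, 0.4, 1.2]
grip_width: 0.0002
```

>>> move_arm([
  {"travel":[0.1,0,0],"twist":0},
  {"travel":[0.2,0,0],"twist":0},
  {"travel":[0.2,0,0],"twist":0},
])

```text
t: 3.78
tool_pos: [0.5933, -0.114, 0.1255]
tcp_rot: [0.0, 0.999, 0.041, 0.0]
ft_force: [0.1, 0.9, -0.6]
grip_width: 0.0001
```

```bash
python3 look.py 4 190,150
```

```text
t 3.78 pos [ 0.5933 -0.114   0.1255] yaw 0.0828 tilt [0.0001 0.    ] F [ 0.11  0.91 -0.6 ] w 0.0001
```

View pics/w4.png

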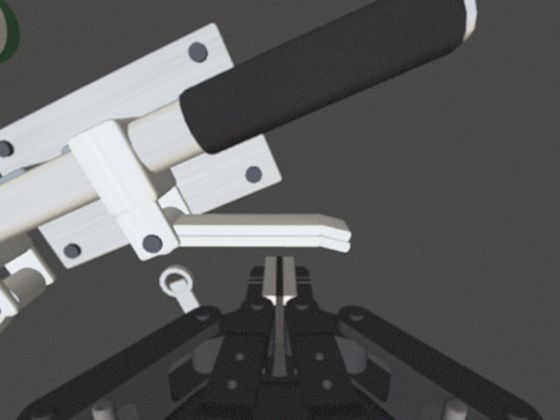

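View pics/s4.png

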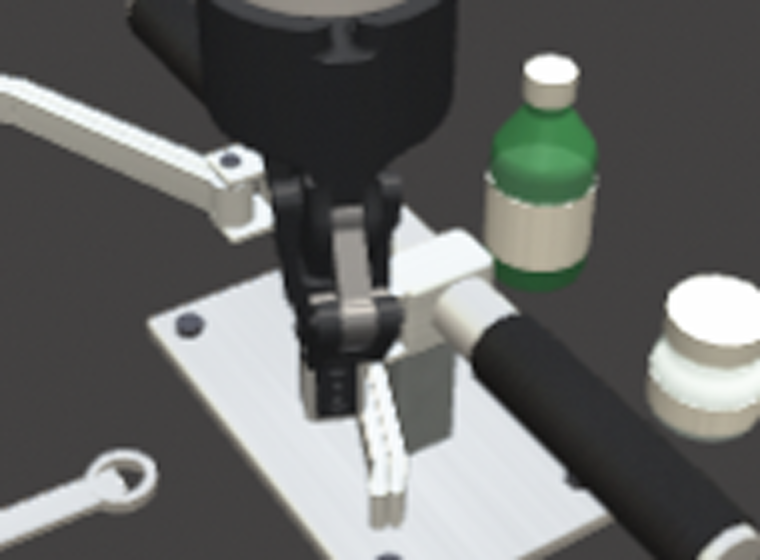

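The wrist view puts the blade's near lower edge at row 247 and the finger front at row 257, so about 5 mm remains. There's no contact force yet.

>>> move_arm([
  {"travel":[0.1,0,0],"twist":0},
  {"travel":[0.2,0,0],"twist":0},
  {"travel":[0.3,0,0],"twist":0},
  {"travel":[0.3,0,0],"twist":0},
])

```text
t: 4.22
tool_pos: [0.5963, -0.1137, 0.1255]
tcp_rot: [0.0, 0.999, 0.041, 0.0]
ft_force: [-0.1, 0.5, -0.2]
grip_width: -0.0001
```

>>> move_arm([
  {"travel":[0.1,0,0],"twist":0},
  {"travel":[0.2,0,0],"twist":0},
  {"travel":[0.2,0,0],"twist":0},
  {"travel":[0.2,0,0],"twist":0},
])

```text
t: 4.55
tool_pos: [0.5981, -0.1135, 0.1255]
tcp_rot: [-0.0, 0.999, 0.041, -0.0]
ft_force: [-0.7, 0.0, 0.7]
grip_width: -0.0001
```

>>> move_arm([
  {"travel":[0.1,0,0],"twist":0},
  {"travel":[0.2,0,0],"twist":0},
  {"travel":[0.2,0,0],"twist":0},
  {"travel":[0.2,0,0],"twist":0},
])

```text
t: 4.88
tool_pos: [0.6001, -0.1134, 0.1255]
tcp_rot: [-0.0, 0.999, 0.041, -0.0]
ft_force: [-0.1, 0.2, -0.5]
grip_width: -0.0
```

```bash
python3 look.py 5 190,150
```

```text
t 4.88 pos [ 0.6001 -0.1134  0.1255] yaw 0.0828 tilt [-0. -0.] F [-0.1   0.24 -0.51] w -0.0
```

View pics/w5.png

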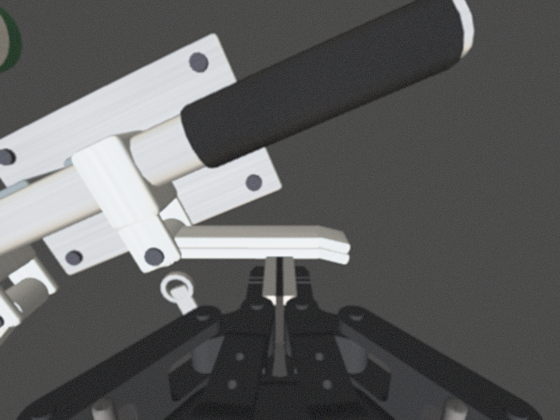

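View pics/s5.png

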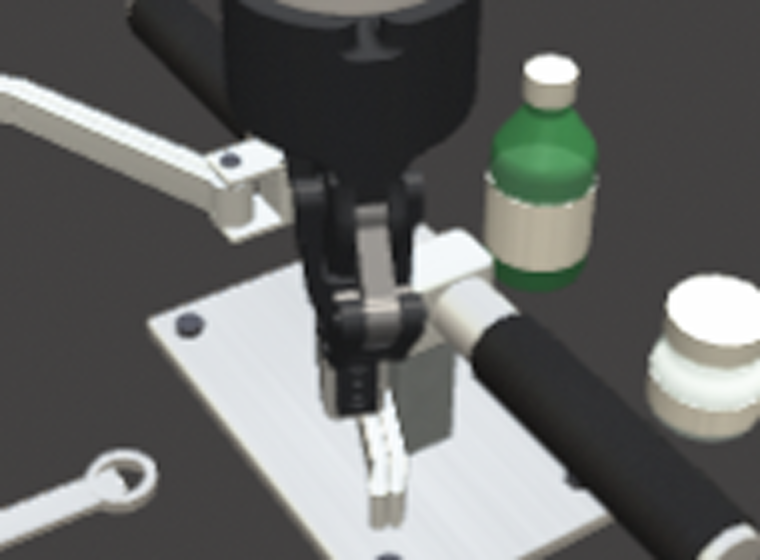

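```bash
python3 - <<'E'
from h import *
def p(P): print(P,((proj("side",P)[0]-[190,150])*4).round(0))
for z in(.1005,.125):
    for x in(.589,.611):p([x,-.127,z])
v=[0.618,0.0095,.4826];c,si=np.cos(v[2]),np.sin(v[2])
for L in(.04,.06,.08,.095):
  for z in(.105,.125):
    d=np.array([-np.sin(.4),-np.cos(.4)]);n=np.array([np.cos(.4),-np.sin(.4)])
    q=np.array([-.042,-.05])+d*L-n*.006
    p([v[0]+c*q[0]-si*q[1],v[1]+si*q[0]+c*q[1],z])
E
```

```text
[0.589, -0.127, 0.1005] [319. 495.]
[0.611, -0.127, 0.1005] [381. 492.]
[0.589, -0.127, 0.125] [318. 447.]
[0.611, -0.127, 0.125] [382. 443.]
[np.float64(0.6013216561967336), np.float64(-0.09463974356479335), 0.105] [348. 421.]
[np.float64(0.6013216561967336), np.float64(-0.09463974356479335), 0.125] [348. 381.]
[np.float64(0.6029717783042152), np.float64(-0.11457155474768388), 0.105] [356. 459.]
[np.float64(0.6029717783042152), np.float64(-0.11457155474768388), 0.125] [356. 419.]
[np.float64(0.6046219004116969), np.float64(-0.13450336593057444), 0.105] [365. 500.]
[np.float64(0.6046219004116969), np.float64(-0.13450336593057444), 0.125] [365. 460.]
[np.float64(0.6058594919923082), np.float64(-0.14945222431774233), 0.105] [372. 532.]
[np.float64(0.6058594919923082), np.float64(-0.14945222431774233), 0.125] [372. 492.]
```

```bash
python3 - <<'E'
from h import *
Ti=np.linalg.inv(TC)
for P in[(.011,0,.025),(.011,0,.012),(.011,0,0),(.011,0,-.012),(-.011,0,.025),(-.011,0,-.012),(.011,.0145,.025),(.011,.0145,-.012)]:
    c=(Ti@np.array([*P,1]))[:3]
    print(P,cv2.projectPoints(c[None],np.zeros(3),np.zeros(3),KW,DW)[0].ravel().round(0))
def p(P): print(P,((proj("side",P)[0]-[190,150])*4).round(0))
for z in(.1255,.14,.15): p([.611,-.127,z]),p([.611,-.1134,z])
E
python3 - <<'E'
import cv2
a=cv2.imread("pics/w5.png")
cv2.imwrite("pics/w5c.png",cv2.resize(a[210:330,200:360],None,fx=5,fy=5,interpolation=cv2.INTER_CUBIC))
E
```

```text
(0.011, 0, 0.025) [277. 230.]
(0.011, 0, 0.012) [277. 239.]
(0.011, 0, 0) [277. 249.]
(0.011, 0, -0.012) [277. 260.]
(-0.011, 0, 0.025) [277. 264.]
(-0.011, 0, -0.012) [277. 300.]
(0.011, 0.0145, 0.025) [302. 230.]
(0.011, 0.0145, -0.012) [307. 260.]
[0.611, -0.127, 0.1255] [382. 442.]
[0.611, -0.1134, 0.1255] [378. 415.]
[0.611, -0.127, 0.14] [382. 412.]
[0.611, -0.1134, 0.14] [379. 385.]
[0.611, -0.127, 0.15] [383. 391.]
[0.611, -0.1134, 0.15] [379. 364.]
```

View pics/w5c.png

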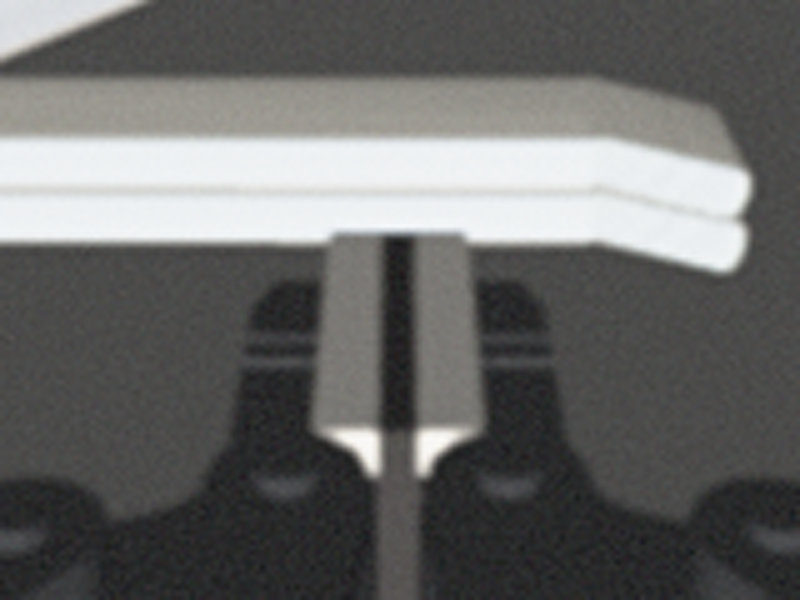

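```bash
python3 - <<'E'
from h import *
def p(P): print(P,((proj("side",P)[0]-[190,150])*4).round(0))
for z in(.1735,.19,.21,.23): p([.60,-.1134-.04,z])
E
python3 - <<'E'
import sys
sys.path.insert(0,'.')
from station import env
import cv2
f=env.grab_frame("side");cv2.imwrite("pics/s6.png",cv2.resize(f["image"][20:270,150:400,::-1],None,fx=2.4,fy=2.4,interpolation=cv2.INTER_CUBIC))
E
```

```text
[0.6, -0.1534, 0.1735] [356. 396.]
[0.6, -0.1534, 0.19] [356. 357.]
[0.6, -0.1534, 0.21] [356. 307.]
[0.6, -0.1534, 0.23] [356. 255.]
```

View pics/s6.png

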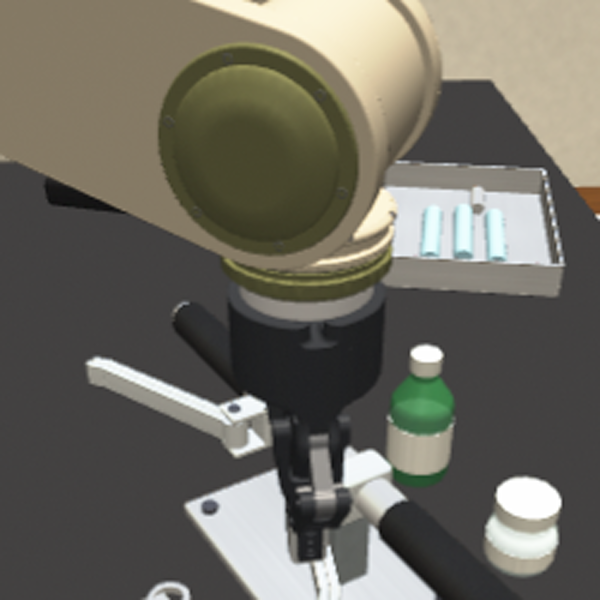

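The side and wrist views both show the fingertip just above the blade, about 10 mm behind the reported TCP rather than 25 mm ahead of it. That also explains why there's no contact force. I'll back off, go down and look again.

>>> move_arm([
  {"travel":[-1,0,0],"twist":0},
  {"travel":[-2,0,0],"twist":0},
  {"travel":[-2.2,0,0],"twist":0},
  {"travel":[-2.2,0,1],"twist":0},
  {"travel":[-2.2,0,2],"twist":0},
  {"travel":[-2.2,0,2.5],"twist":0},
  {"travel":[-2.2,0,2.5],"twist":0},
])

```text
t: 5.62
tool_pos: [0.5777, -0.1149, 0.0985]
tcp_rot: [-0.001, 0.999, 0.041, -0.001]
ft_force: [-0.3, 0.0, -0.5]
grip_width: 0.0003
```

```bash
python3 look.py 7 190,150
```

```text
t 5.62 pos [ 0.5777 -0.1149  0.0985] yaw 0.0829 tilt [-0.0029 -0.0016] F [-0.31  0.05 -0.51] w 0.0003
```

View pics/s7.png

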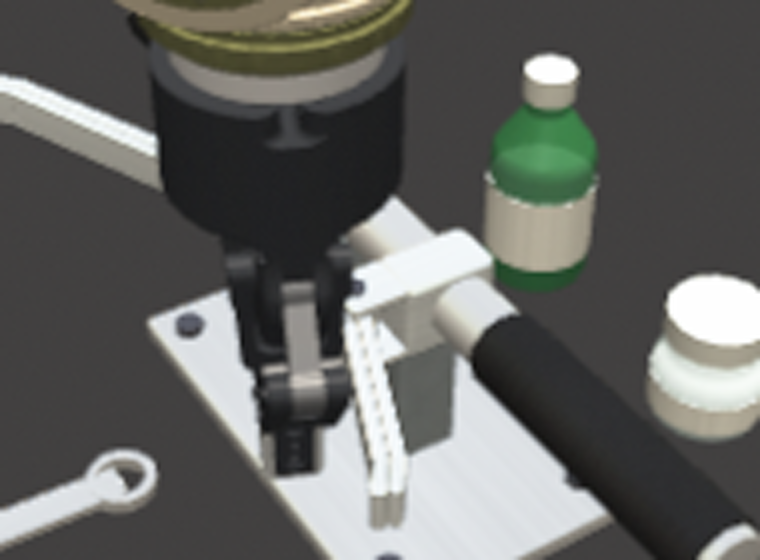

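View pics/w7.png

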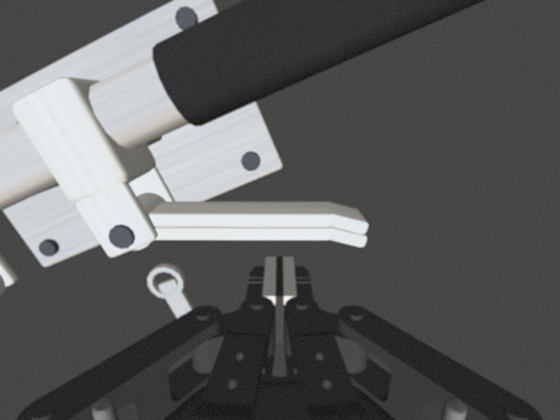

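>>> move_arm([
  {"travel":[0,0,0.5],"twist":0},
  {"travel":[0,0,0.9],"twist":0},
  {"travel":[0.3,0,0.9],"twist":0},
  {"travel":[0.6,0,0.9],"twist":0},
  {"travel":[0.8,0,0.9],"twist":0},
  {"travel":[0.8,0,0.9],"twist":0},
])

```text
t: 6.22
tool_pos: [0.5867, -0.1146, 0.0917]
tcp_rot: [0.0, 0.999, 0.041, 0.0]
ft_force: [0.9, 0.6, -0.5]
grip_width: -0.0002
```

```bash
python3 look.py 8 190,150
```

```text
t 6.22 pos [ 0.5867 -0.1146  0.0917] yaw 0.083 tilt [0.0006 0.0003] F [ 0.93  0.56 -0.49] w -0.0002
```

View pics/s8.png

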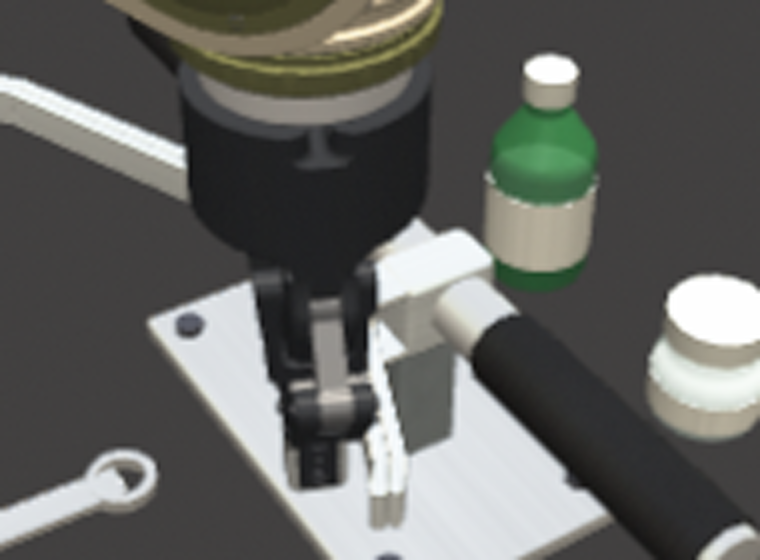

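View pics/w8.png

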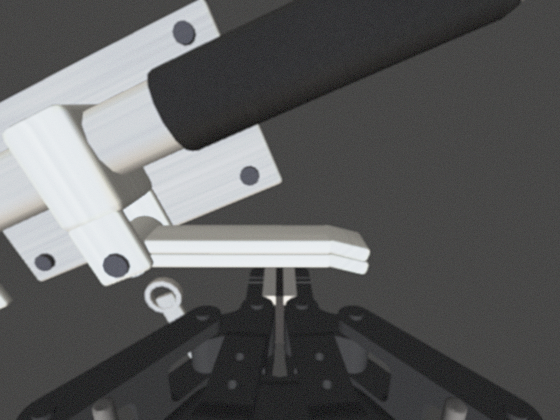

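The fingertips are now beside the blade, which covers their ends in the wrist view at rows 257–267. About 5 mm remains, so I'll go forward slowly.

>>> move_arm([
  {"travel":[0.1,0,0],"twist":0},
  {"travel":[0.2,0,0],"twist":0},
  {"travel":[0.3,0,0],"twist":0},
  {"travel":[0.3,0,0],"twist":0},
  {"travel":[0.3,0,0],"twist":0},
])

```text
t: 6.73
tool_pos: [0.5892, -0.1143, 0.0915]
tcp_rot: [-0.0, 0.999, 0.041, -0.0]
ft_force: [-0.7, -0.1, 1.2]
grip_width: 0.0002
```

>>> move_arm([
  {"travel":[0.1,0,0],"twist":0},
  {"travel":[0.2,0,0],"twist":0},
  {"travel":[0.2,0,0],"twist":0},
  {"travel":[0.2,0,0],"twist":0},
])

```text
t: 7.07
tool_pos: [0.5912, -0.1141, 0.0915]
tcp_rot: [0.0, 0.999, 0.041, -0.0]
ft_force: [0.2, 0.7, 1.1]
grip_width: -0.0002
```

>>> move_arm([
  {"travel":[0.1,0,0],"twist":0},
  {"travel":[0.2,0,0],"twist":0},
  {"travel":[0.2,0,0],"twist":0},
  {"travel":[0.2,0,0],"twist":0},
])

```text
t: 7.4
tool_pos: [0.593, -0.114, 0.0915]
tcp_rot: [0.0, 0.999, 0.041, -0.0]
ft_force: [-1.3, -0.6, 0.4]
grip_width: 0.0001
```

```bash
python3 look.py 9 190,150
```

```text
t 7.4 pos [ 0.593  -0.114   0.0915] yaw 0.0828 tilt [-0.0005 -0.    ] F [-1.28 -0.59  0.35] w 0.0001
```

View pics/s9.png

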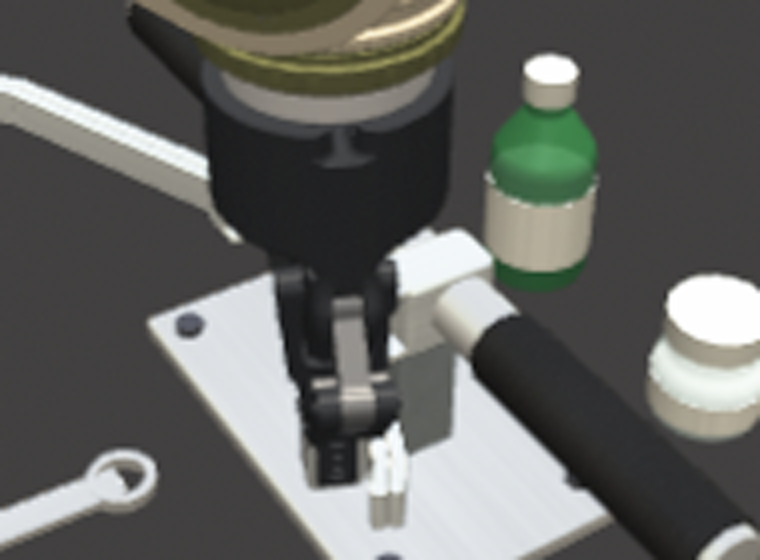

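View pics/w9.png

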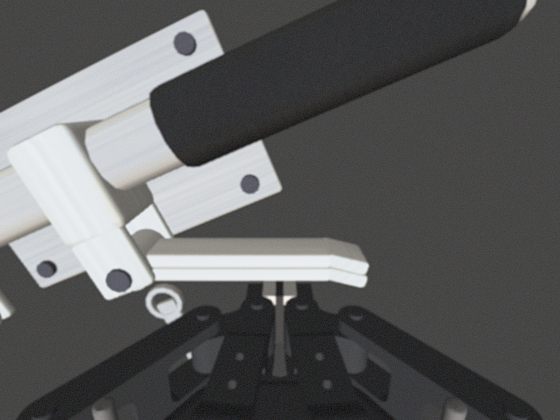

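>>> move_arm([
  {"travel":[0.1,0,0],"twist":0},
  {"travel":[0.2,0,0],"twist":0},
  {"travel":[0.2,0,0],"twist":0},
  {"travel":[0.2,0,0],"twist":0},
])

```text
t: 7.83
tool_pos: [0.5951, -0.1139, 0.0915]
tcp_rot: [0.0, 0.999, 0.041, -0.0]
ft_force: [-2.0, -1.4, 1.1]
grip_width: 0.0001
```

>>> move_arm([
  {"travel":[0.15,0.05,0],"twist":-0.025},
  {"travel":[0.3,0.08,0],"twist":-0.05},
  {"travel":[0.45,0.1,0],"twist":-0.075},
  {"travel":[0.6,0.14,0],"twist":-0.1},
  {"travel":[0.6,0.14,0],"twist":-0.1},
  {"travel":[0.6,0.14,0],"twist":-0.1},
])

```text
t: 8.33
tool_pos: [0.6013, -0.1146, 0.0915]
tcp_rot: [-0.0, 0.996, 0.091, -0.0]
ft_force: [-2.6, -0.7, 1.4]
grip_width: 0.0002
```

```bash
python3 look.py 10 190,150
```

```text
t 8.33 pos [ 0.6013 -0.1146  0.0915] yaw 0.183 tilt [-0.     -0.0001] F [-2.61 -0.7   1.39] w 0.0002
```

View pics/s10.png

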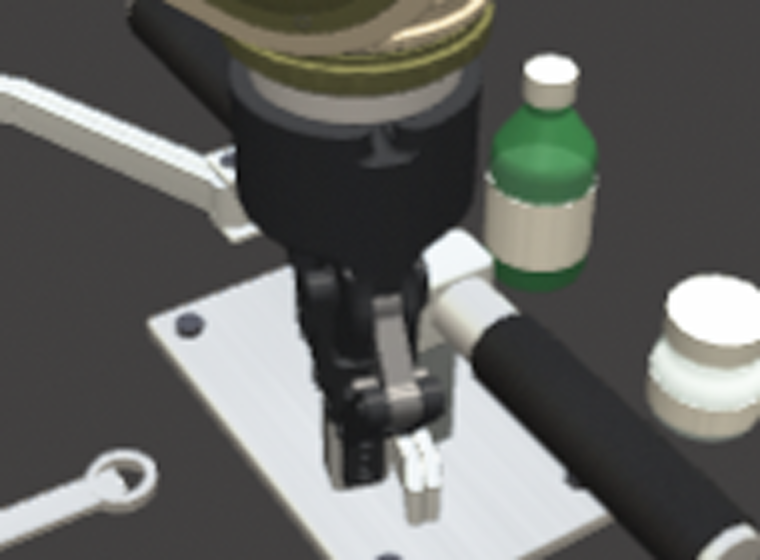

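View pics/w10.png

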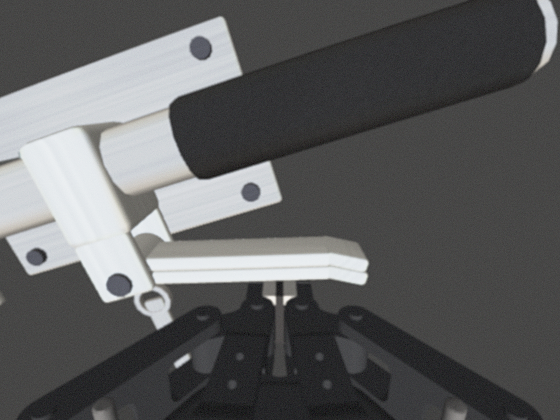

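Contact is confirmed: the lever end moved from (372,490) to (405,490) in the side crop, and the force is about 2.7 N. I'll carry on along the arc.

>>> move_arm([
  {"travel":[0.2,0.05,0],"twist":-0.033},
  {"travel":[0.4,0.1,0],"twist":-0.067},
  {"travel":[0.61,0.14,0],"twist":-0.1},
  {"travel":[0.82,0.17,0],"twist":-0.133},
  {"travel":[1.02,0.2,0],"twist":-0.167},
  {"travel":[1.23,0.22,0],"twist":-0.2},
  {"travel":[1.23,0.22,0],"twist":-0.2},
  {"travel":[1.23,0.22,0],"twist":-0.2},
])

```text
t: 9.1
tool_pos: [0.6134, -0.1143, 0.0915]
tcp_rot: [-0.0, 0.982, 0.19, -0.0]
ft_force: [-5.0, 0.4, 1.5]
grip_width: 0.0001
```

```bash
python3 look.py 11 190,150
```

```text
t 9.1 pos [ 0.6134 -0.1143  0.0915] yaw 0.3819 tilt [-0.0005 -0.0008] F [-5.02  0.41  1.5 ] w 0.0001
```

View pics/s11.png

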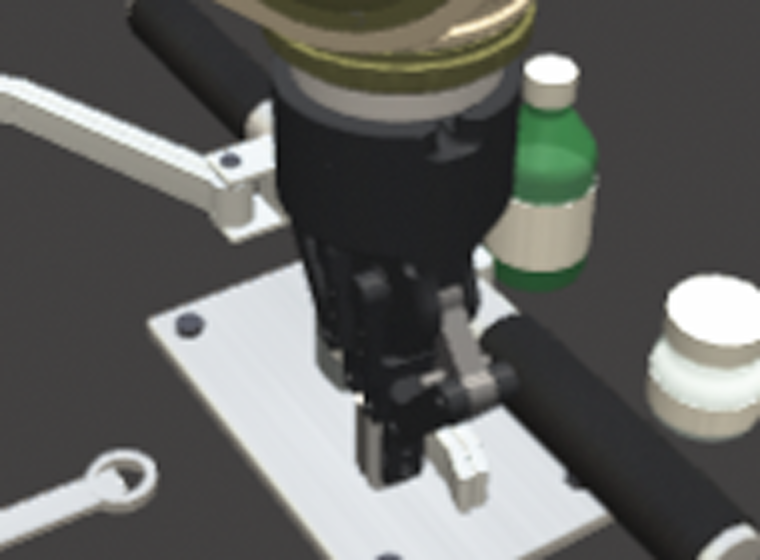

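View pics/w11.png

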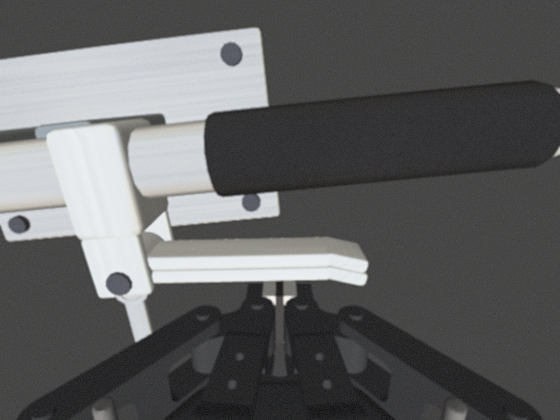

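The blade is about 0.08 rad from parallel to the bar in the wrist view. I'll use small steps from here and watch the force.

>>> move_arm([
  {"travel":[0.15,0.04,0],"twist":-0.025},
  {"travel":[0.3,0.07,0],"twist":-0.05},
  {"travel":[0.3,0.07,0],"twist":-0.05},
  {"travel":[0.3,0.07,0],"twist":-0.05},
])

```text
t: 9.53
tool_pos: [0.6163, -0.1139, 0.0915]
tcp_rot: [-0.0, 0.977, 0.214, -0.0]
ft_force: [-6.1, 0.4, 2.4]
grip_width: -0.0001
```

>>> move_arm([
  {"travel":[0.1,0.02,0],"twist":-0.015},
  {"travel":[0.1,0.02,0],"twist":-0.015},
  {"travel":[0.1,0.02,0],"twist":-0.015},
])

```text
t: 9.78
tool_pos: [0.6173, -0.1137, 0.0915]
tcp_rot: [-0.0, 0.975, 0.222, -0.0]
ft_force: [-5.7, 1.0, 2.5]
grip_width: 0.0001
```

>>> move_arm([
  {"travel":[0.06,0.02,0],"twist":-0.01},
  {"travel":[0.06,0.02,0],"twist":-0.01},
  {"travel":[0.06,0.02,0],"twist":-0.01},
])

```text
t: 10.03
tool_pos: [0.6178, -0.1136, 0.0914]
tcp_rot: [-0.0, 0.974, 0.226, -0.001]
ft_force: [-6.1, 1.5, 2.0]
grip_width: 0.0003
```

```bash
python3 look.py 12 190,150
```

```text
t 10.03 pos [ 0.6178 -0.1136  0.0914] yaw 0.4568 tilt [-0.0008 -0.001 ] F [-6.09  1.47  1.98] w 0.0003
```

View pics/w12.png

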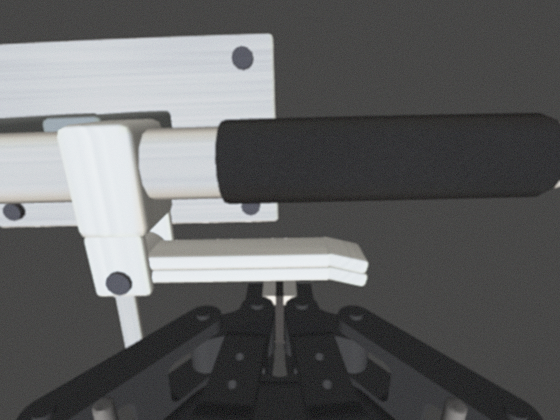

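>>> move_arm([
  {"travel":[0.06,0.02,0],"twist":-0.01},
  {"travel":[0.06,0.02,0],"twist":-0.01},
  {"travel":[0.06,0.02,0],"twist":-0.01},
])

```text
t: 10.38
tool_pos: [0.6183, -0.1136, 0.0915]
tcp_rot: [-0.0, 0.973, 0.231, -0.001]
ft_force: [-6.3, 0.8, 2.4]
grip_width: 0.0002
```

>>> move_arm([
  {"travel":[0.06,0.01,0],"twist":-0.01},
  {"travel":[0.06,0.01,0],"twist":-0.01},
  {"travel":[0.06,0.01,0],"twist":-0.01},
])

```text
t: 10.63
tool_pos: [0.6184, -0.1136, 0.0915]
tcp_rot: [-0.0, 0.972, 0.236, -0.001]
ft_force: [-8.9, -1.0, 4.2]
grip_width: -0.0001
```

```bash
python3 look.py 13 190,150
```

```text
t 10.63 pos [ 0.6184 -0.1136  0.0915] yaw 0.4767 tilt [-0.0023 -0.0014] F [-8.92 -1.02  4.24] w -0.0001
```

View pics/w13.png

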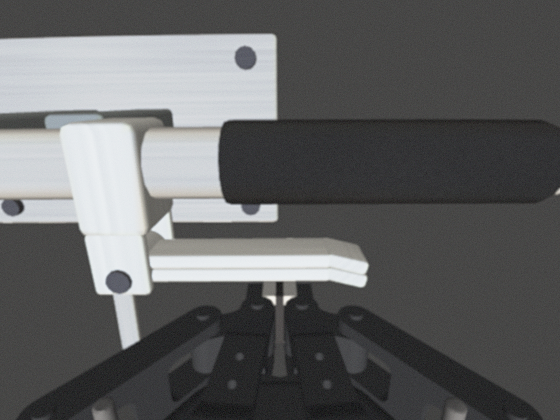

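The force rose from 6.3 to 9 N while the tool barely moved, and the blade is parallel to the bar, so it's at the stop. I'll nudge slightly and hold for over a second.

>>> move_arm([
  {"travel":[0.03,0,0],"twist":0},
  {"travel":[0.03,0,0],"twist":0},
  {"travel":[0.03,0,0],"twist":0},
  {"travel":[0.03,0,0],"twist":0},
  {"travel":[0.03,0,0],"twist":0},
  {"travel":[0.03,0,0],"twist":0},
  {"travel":[0.03,0,0],"twist":0},
  {"travel":[0.03,0,0],"twist":0},
])

```text
t: 11.4
tool_pos: [0.6185, -0.1136, 0.0915]
tcp_rot: [-0.0, 0.972, 0.236, -0.002]
ft_force: [-10.9, -0.8, 4.3]
grip_width: 0.0001
```

>>> move_arm([
  {"travel":[0,0,0],"twist":0},
  {"travel":[0,0,0],"twist":0},
  {"travel":[0,0,0],"twist":0},
  {"travel":[0,0,0],"twist":0},
  {"travel":[0,0,0],"twist":0},
  {"travel":[0,0,0],"twist":0},
  {"travel":[0,0,0],"twist":0},
  {"travel":[0,0,0],"twist":0},
])

```text
t: 12.07
tool_pos: [0.6184, -0.1136, 0.0915]
tcp_rot: [-0.0, 0.972, 0.236, -0.002]
ft_force: [-10.3, -1.7, 5.0]
grip_width: -0.0001
```

```bash
python3 look.py 14 190,150
```

```text
t 12.07 pos [ 0.6184 -0.1136  0.0915] yaw 0.4766 tilt [-0.0029 -0.0015] F [-10.27  -1.7    5.03] w -0.0001
```

View pics/s14.png

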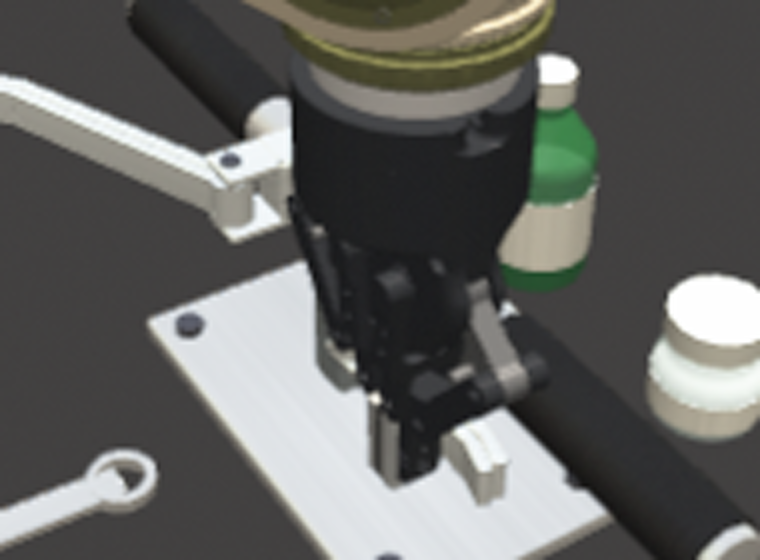

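>>> move_arm([
  {"travel":[-0.3,0,0],"twist":0},
  {"travel":[-0.7,0,0],"twist":0},
  {"travel":[-1.1,0,0],"twist":0},
  {"travel":[-1.6,0,0],"twist":0},
  {"travel":[-2.2,0,0],"twist":0},
  {"travel":[-3,0,0],"twist":0},
  {"travel":[-4,0,0],"twist":0},
  {"travel":[-5,0,0],"twist":0},
])

```text
t: 12.83
tool_pos: [0.575, -0.1372, 0.0918]
tcp_rot: [0.001, 0.972, 0.237, 0.001]
ft_force: [-0.2, -0.7, 0.4]
grip_width: 0.0001
```

>>> move_arm([
  {"travel":[-0.5,0,0],"twist":0},
  {"travel":[-0.5,0,-3],"twist":0},
  {"travel":[-0.5,0,-6],"twist":0},
  {"travel":[-0.5,0,-8],"twist":0},
  {"travel":[-0.5,0,-8],"twist":0},
])

```text
t: 13.25
tool_pos: [0.5725, -0.1398, 0.1763]
tcp_rot: [0.003, 0.972, 0.236, 0.004]
ft_force: [0.4, 0.1, -0.6]
grip_width: 0.0001
```

```bash
python3 look.py 15 190,150; python3 - <<'E'
import sys
sys.path.insert(0,'.')
from h import *
from station import env
s=show(env)
# long lever approach target
v=[0.618,0.0085,.4826];c,si=np.cos(v[2]),np.sin(v[2])
d=np.array([-np.sin(.4),np.cos(.4)]);n=np.array([np.cos(.4),np.sin(.4)])
for off in(.017,.045,.055):
    q=np.array([-.042,.05])+d*.105-n*off
    T=[v[0]+c*q[0]-si*q[1],v[1]+si*q[0]+c*q[1],s["tool_pos"][2]]
    print(off,np.round(T,4),rel(T,.8826,s["tool_pos"],s["tcp_rot"]))
E
```

```text
t 13.25 pos [ 0.5725 -0.1398  0.1763] yaw 0.4775 tilt [0.0055 0.0071] F [ 0.37  0.07 -0.56] w 0.0001
t 13.35 pos [ 0.5709 -0.139   0.1719] yaw 0.4775 tilt [0.001  0.0012] F [-0.41  0.32 -0.69] w 0.0005
0.017 [0.4657 0.0869 0.1719] (array([  1.03, -24.9 ,  -0.03]), np.float64(-0.405))
0.045 [0.4479 0.0652 0.1719] (array([ -1.54, -23.79,  -0.03]), np.float64(-0.405))
0.055 [0.4416 0.0575 0.1719] (array([ -2.46, -23.4 ,  -0.03]), np.float64(-0.405))
```

View pics/s15.png

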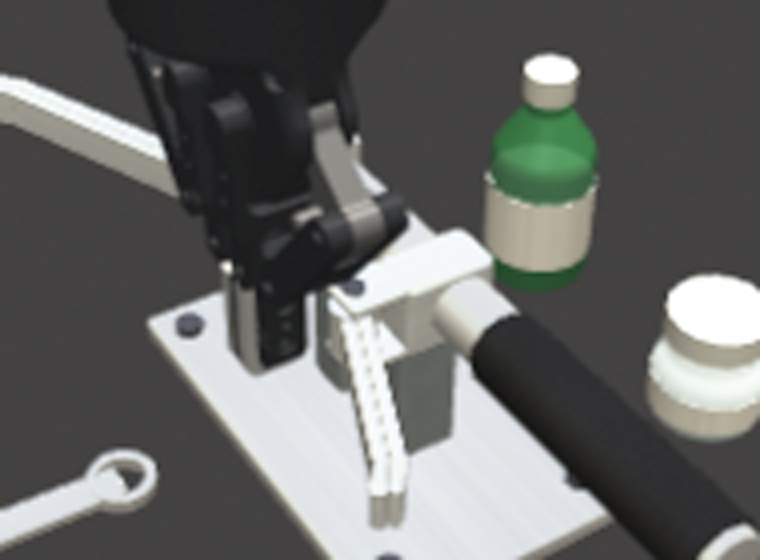

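View pics/w15.png

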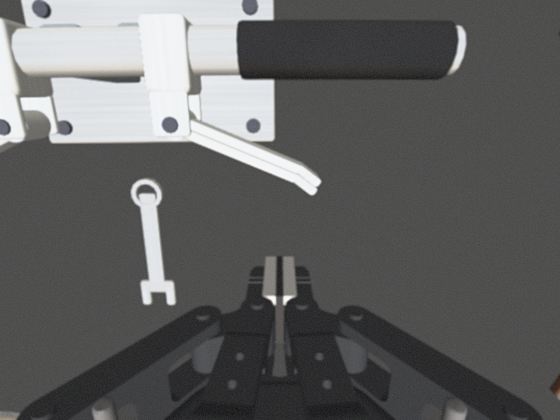

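The short lever is back at rest, with its end at (372,490) in the side crop as at the start. Next is the approach to the long lever.

>>> move_arm([
  {"travel":[-0.5,-3,0],"twist":-0.05},
  {"travel":[-1,-6.5,0],"twist":-0.1},
  {"travel":[-1.5,-10,0],"twist":-0.17},
  {"travel":[-2,-13.5,0],"twist":-0.24},
  {"travel":[-2.3,-17,0],"twist":-0.31},
  {"travel":[-2.5,-20,0],"twist":-0.38},
  {"travel":[-2.5,-22.5,0],"twist":-0.405},
  {"travel":[-2.5,-23.4,0],"twist":-0.405},
])

```text
t: 14.02
tool_pos: [0.4388, 0.0598, 0.1705]
tcp_rot: [-0.001, 0.904, 0.429, -0.001]
ft_force: [0.4, -1.2, -0.6]
grip_width: 0.0001
```

```bash
python3 look.py 16 150,110
```

```text
t 14.02 pos [0.4388 0.0598 0.1705] yaw 0.8858 tilt [-0.0011 -0.0027] F [ 0.43 -1.17 -0.6 ] w 0.0001
```

View pics/w16.png

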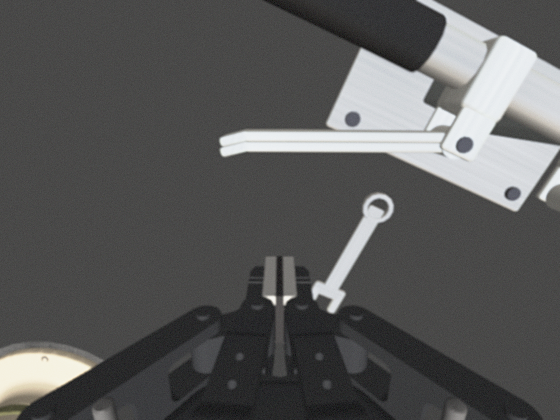

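Blade from pivot (464,145) to end (220,148), so the 105 mm point is at column 281, right where the fingers are. Going down now.

>>> move_arm([
  {"travel":[0,0,2.5],"twist":0},
  {"travel":[0,0,5],"twist":0},
  {"travel":[0,0,7],"twist":0},
  {"travel":[0,0,8],"twist":0},
  {"travel":[0.7,0,8],"twist":0},
  {"travel":[1.4,0,8],"twist":0},
  {"travel":[2,0,8],"twist":0},
  {"travel":[2,0,8],"twist":0},
])

```text
t: 14.78
tool_pos: [0.4555, 0.0735, 0.0922]
tcp_rot: [0.001, 0.904, 0.427, 0.001]
ft_force: [0.5, 0.5, 0.2]
grip_width: 0.0001
```

```bash
python3 look.py 17 150,110
```

```text
t 14.78 pos [0.4555 0.0735 0.0922] yaw 0.8831 tilt [0.0015 0.0019] F [0.49 0.46 0.16] w 0.0001
```

View pics/w17.png

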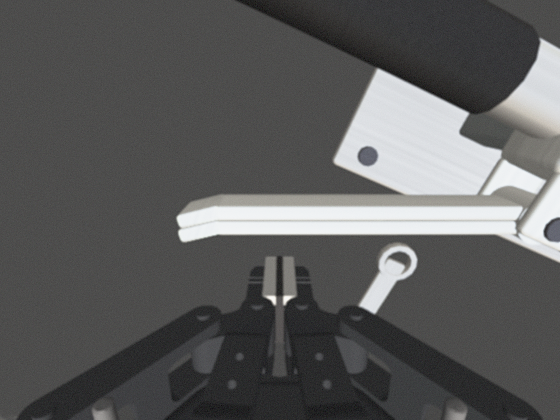

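View pics/s17.png

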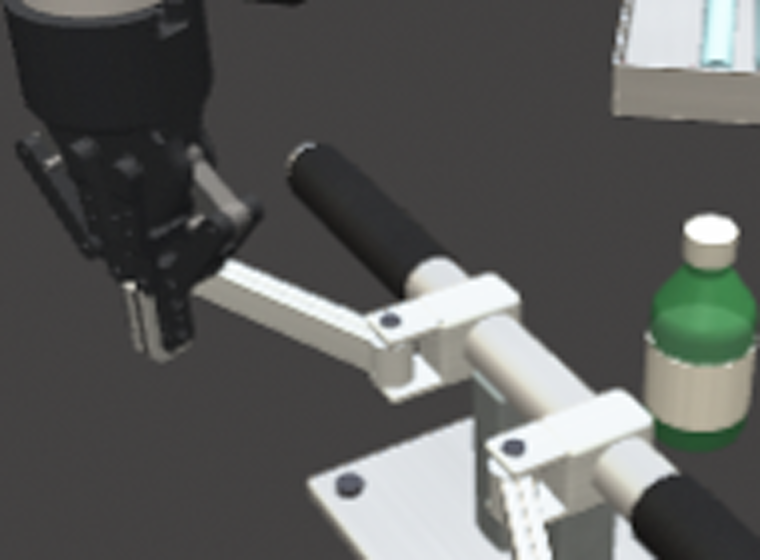

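>>> move_arm([
  {"travel":[0.4,-0.2,0],"twist":0},
  {"travel":[0.8,-0.2,0],"twist":0},
  {"travel":[1.1,-0.2,0],"twist":0},
  {"travel":[1.3,-0.2,0],"twist":0},
  {"travel":[1.3,-0.2,0],"twist":0},
])

```text
t: 15.3
tool_pos: [0.4609, 0.0846, 0.0916]
tcp_rot: [0.0, 0.904, 0.427, 0.0]
ft_force: [-0.3, -0.0, 0.2]
grip_width: -0.0
```

>>> move_arm([
  {"travel":[0.1,0,0],"twist":0},
  {"travel":[0.2,0,0],"twist":0},
  {"travel":[0.2,0,0],"twist":0},
  {"travel":[0.2,0,0],"twist":0},
])

```text
t: 15.63
tool_pos: [0.4619, 0.0858, 0.0915]
tcp_rot: [0.0, 0.904, 0.427, -0.0]
ft_force: [0.7, -0.0, -0.5]
grip_width: 0.0001
```

>>> move_arm([
  {"travel":[0.1,0,0],"twist":0},
  {"travel":[0.2,0,0],"twist":0},
  {"travel":[0.2,0,0],"twist":0},
  {"travel":[0.2,0,0],"twist":0},
])

```text
t: 15.97
tool_pos: [0.4632, 0.0875, 0.0915]
tcp_rot: [0.0, 0.904, 0.427, 0.0]
ft_force: [0.4, -0.4, 0.3]
grip_width: -0.0002
```

```bash
python3 look.py 18 150,110
```

```text
t 15.97 pos [0.4632 0.0875 0.0915] yaw 0.8829 tilt [0. 0.] F [ 0.38 -0.41  0.35] w -0.0002
```

View pics/w18.png

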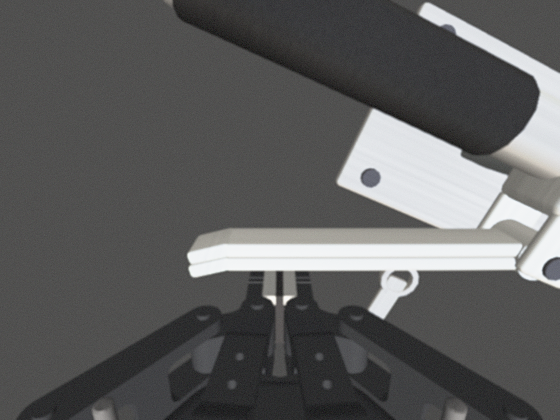

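>>> move_arm([
  {"travel":[0.1,0,0],"twist":0},
  {"travel":[0.2,0,0],"twist":0},
  {"travel":[0.3,0,0],"twist":0},
  {"travel":[0.4,0,0],"twist":0},
  {"travel":[0.4,0,0],"twist":0},
])

```text
t: 16.48
tool_pos: [0.4658, 0.0907, 0.0915]
tcp_rot: [-0.0, 0.904, 0.427, 0.0]
ft_force: [-0.5, -1.1, 0.4]
grip_width: -0.0002
```

>>> move_arm([
  {"travel":[0.1,0,0],"twist":0},
  {"travel":[0.2,0,0],"twist":0},
  {"travel":[0.2,0,0],"twist":0},
  {"travel":[0.2,0,0],"twist":0},
])

```text
t: 16.82
tool_pos: [0.4668, 0.092, 0.0915]
tcp_rot: [-0.0, 0.904, 0.427, -0.0]
ft_force: [-0.7, -1.4, 1.0]
grip_width: -0.0003
```

```bash
python3 look.py 19 150,110
```

```text
t 16.82 pos [0.4668 0.092  0.0915] yaw 0.8829 tilt [-0.0003 -0.0002] F [-0.69 -1.41  0.97] w -0.0003
```

View pics/w19.png

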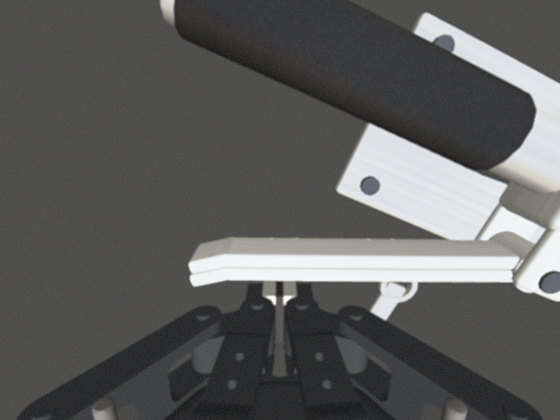

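Contact: the near edge is at row 281 and the force is about 1.6 N. Swinging along the arc.

>>> move_arm([
  {"travel":[0.35,-0.04,0],"twist":0.033},
  {"travel":[0.7,-0.08,0],"twist":0.067},
  {"travel":[1.06,-0.12,0],"twist":0.1},
  {"travel":[1.41,-0.13,0],"twist":0.133},
  {"travel":[1.77,-0.13,0],"twist":0.167},
  {"travel":[2.12,-0.13,0],"twist":0.2},
  {"travel":[2.12,-0.13,0],"twist":0.2},
  {"travel":[2.12,-0.13,0],"twist":0.2},
])

```text
t: 17.58
tool_pos: [0.4794, 0.109, 0.0915]
tcp_rot: [0.0, 0.942, 0.335, -0.0]
ft_force: [-1.2, -2.6, 0.7]
grip_width: -0.0002
```

```bash
python3 look.py 20 150,110
```

```text
t 17.58 pos [0.4794 0.109  0.0915] yaw 0.6839 tilt [-0.0004  0.0002] F [-1.19 -2.62  0.71] w -0.0002
```

View pics/w20.png

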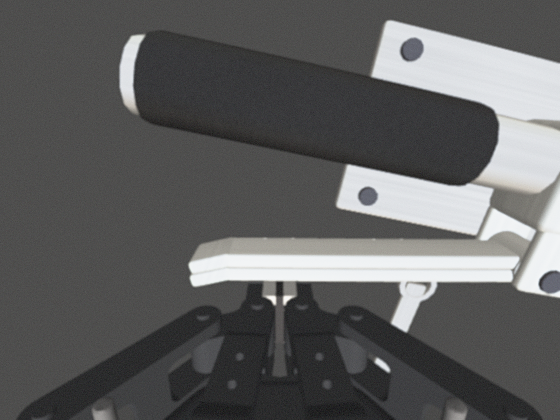

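View pics/s20.png

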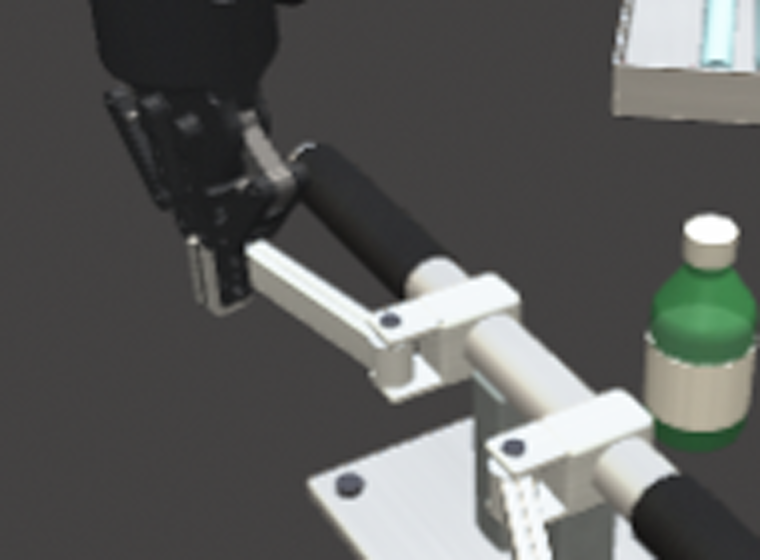

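>>> move_arm([
  {"travel":[0.35,-0.04,0],"twist":0.033},
  {"travel":[0.7,-0.08,0],"twist":0.067},
  {"travel":[1.06,-0.12,0],"twist":0.1},
  {"travel":[1.38,-0.12,0],"twist":0.13},
  {"travel":[1.38,-0.12,0],"twist":0.13},
  {"travel":[1.38,-0.12,0],"twist":0.13},
])

```text
t: 18.18
tool_pos: [0.4892, 0.1187, 0.0915]
tcp_rot: [0.0, 0.962, 0.274, -0.0]
ft_force: [-1.8, -4.3, 0.7]
grip_width: -0.0001
```

>>> move_arm([
  {"travel":[0.1,-0.01,0],"twist":0.01},
  {"travel":[0.21,-0.02,0],"twist":0.02},
  {"travel":[0.21,-0.02,0],"twist":0.02},
  {"travel":[0.21,-0.02,0],"twist":0.02},
])

```text
t: 18.52
tool_pos: [0.491, 0.1201, 0.0915]
tcp_rot: [0.0, 0.965, 0.263, -0.0]
ft_force: [-2.4, -4.8, 0.8]
grip_width: 0.0001
```

```bash
python3 look.py 21 150,110
```

```text
t 18.52 pos [0.491  0.1201 0.0915] yaw 0.533 tilt [-0.0002 -0.    ] F [-2.4  -4.85  0.77] w 0.0001
```

View pics/w21.png

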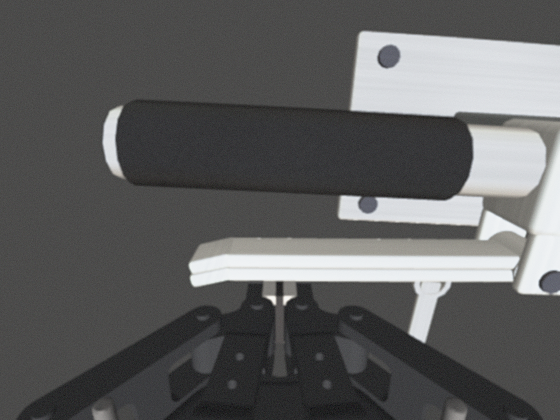

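>>> move_arm([
  {"travel":[0.1,0,0],"twist":0.01},
  {"travel":[0.2,-0.01,0],"twist":0.02},
  {"travel":[0.2,-0.01,0],"twist":0.02},
  {"travel":[0.2,-0.01,0],"twist":0.02},
])

```text
t: 18.95
tool_pos: [0.4926, 0.1214, 0.0915]
tcp_rot: [-0.0, 0.967, 0.254, -0.0]
ft_force: [-3.3, -2.1, 1.6]
grip_width: -0.0001
```

>>> move_arm([
  {"travel":[0.1,0,0],"twist":0.01},
  {"travel":[0.1,0,0],"twist":0.01},
  {"travel":[0.1,0,0],"twist":0.01},
])

```text
t: 19.2
tool_pos: [0.4934, 0.122, 0.0915]
tcp_rot: [-0.0, 0.969, 0.249, -0.0]
ft_force: [-4.6, -0.9, 1.7]
grip_width: 0.0
```

>>> move_arm([
  {"travel":[0.06,0,0],"twist":0.006},
  {"travel":[0.06,0,0],"twist":0.006},
  {"travel":[0.06,0,0],"twist":0.006},
])

```text
t: 19.45
tool_pos: [0.4939, 0.1223, 0.0915]
tcp_rot: [-0.0, 0.969, 0.246, -0.0]
ft_force: [-4.6, 0.1, 3.0]
grip_width: -0.0002
```

```bash
python3 look.py 22 150,110
```

```text
t 19.45 pos [0.4939 0.1223 0.0915] yaw 0.4969 tilt [-0.0003 -0.0006] F [-4.59  0.13  2.97] w -0.0002
```

View pics/w22.png

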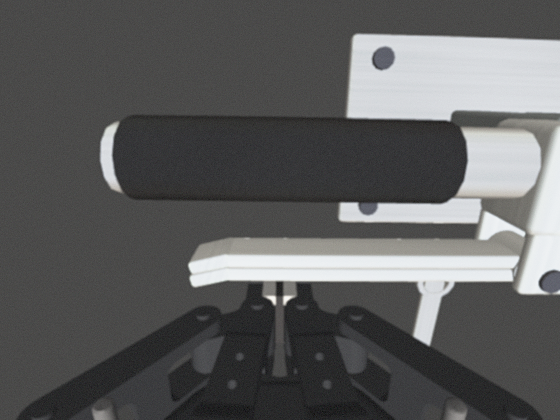

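>>> move_arm([
  {"travel":[0.06,0,0],"twist":0.006},
  {"travel":[0.06,0,0],"twist":0.006},
  {"travel":[0.06,0,0],"twist":0.006},
])

```text
t: 19.8
tool_pos: [0.4943, 0.1226, 0.0914]
tcp_rot: [-0.0, 0.97, 0.243, -0.0]
ft_force: [-5.5, 0.1, 1.8]
grip_width: -0.0
```

>>> move_arm([
  {"travel":[0.06,0,0],"twist":0.006},
  {"travel":[0.06,0,0],"twist":0.006},
  {"travel":[0.06,0,0],"twist":0.006},
])

```text
t: 20.05
tool_pos: [0.4946, 0.1229, 0.0914]
tcp_rot: [-0.0, 0.971, 0.24, -0.001]
ft_force: [-6.6, 0.7, 2.7]
grip_width: 0.0003
```

```bash
python3 look.py 23 150,110
```

```text
t 20.05 pos [0.4946 0.1229 0.0914] yaw 0.4849 tilt [-0.0009 -0.0009] F [-6.63  0.73  2.66] w 0.0003
```

View pics/w23.png

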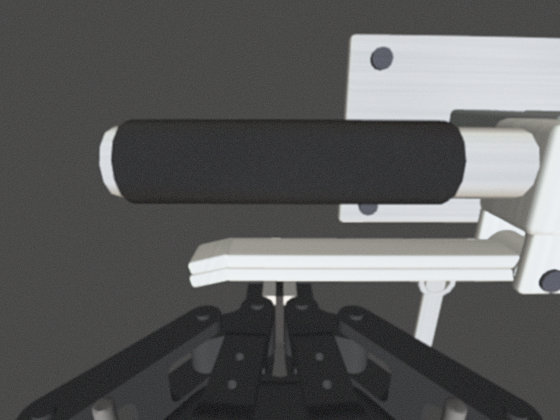

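>>> move_arm([
  {"travel":[0.06,0,0],"twist":0.004},
  {"travel":[0.06,0,0],"twist":0.004},
  {"travel":[0.06,0,0],"twist":0.004},
])

```text
t: 20.4
tool_pos: [0.4947, 0.123, 0.0914]
tcp_rot: [-0.0, 0.971, 0.238, -0.001]
ft_force: [-8.0, -1.5, 4.0]
grip_width: 0.0001
```

>>> move_arm([
  {"travel":[0.05,0,0],"twist":0.003},
  {"travel":[0.05,0,0],"twist":0.003},
  {"travel":[0.05,0,0],"twist":0.003},
])

```text
t: 20.65
tool_pos: [0.4948, 0.1231, 0.0914]
tcp_rot: [-0.0, 0.972, 0.237, -0.001]
ft_force: [-9.5, -1.9, 5.2]
grip_width: 0.0002
```

The tool has stopped moving and the force is climbing, so this is the stop. I'll hold and check.

>>> move_arm([
  {"travel":[0,0,0],"twist":0},
  {"travel":[0,0,0],"twist":0},
  {"travel":[0,0,0],"twist":0},
  {"travel":[0,0,0],"twist":0},
  {"travel":[0,0,0],"twist":0},
  {"travel":[0,0,0],"twist":0},
  {"travel":[0,0,0],"twist":0},
  {"travel":[0,0,0],"twist":0},
])

```text
t: 21.32
tool_pos: [0.4948, 0.1231, 0.0914]
tcp_rot: [-0.0, 0.972, 0.237, -0.002]
ft_force: [-9.8, -2.3, 4.5]
grip_width: -0.0004
```

>>> move_arm([
  {"travel":[0,0,0],"twist":0},
  {"travel":[0,0,0],"twist":0},
  {"travel":[0,0,0],"twist":0},
  {"travel":[0,0,0],"twist":0},
  {"travel":[0,0,0],"twist":0},
  {"travel":[0,0,0],"twist":0},
  {"travel":[0,0,0],"twist":0},
  {"travel":[0,0,0],"twist":0},
])

```text
t: 21.98
tool_pos: [0.4948, 0.1231, 0.0914]
tcp_rot: [-0.0, 0.972, 0.237, -0.002]
ft_force: [-9.7, -2.4, 5.3]
grip_width: 0.0001
```

```bash
python3 look.py 24 150,110;python3 - <<'E'
from station import env
import cv2
f=env.grab_frame("top");cv2.imwrite("pics/t24.png",f["image"][:,:,::-1])
E
```

```text
t 21.98 pos [0.4948 0.1231 0.0914] yaw 0.4782 tilt [-0.0028 -0.0012] F [-9.65 -2.37  5.34] w 0.0001
```

View pics/w24.png

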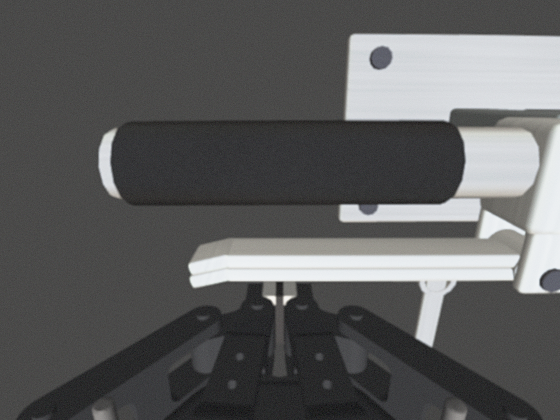

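View pics/s24.png

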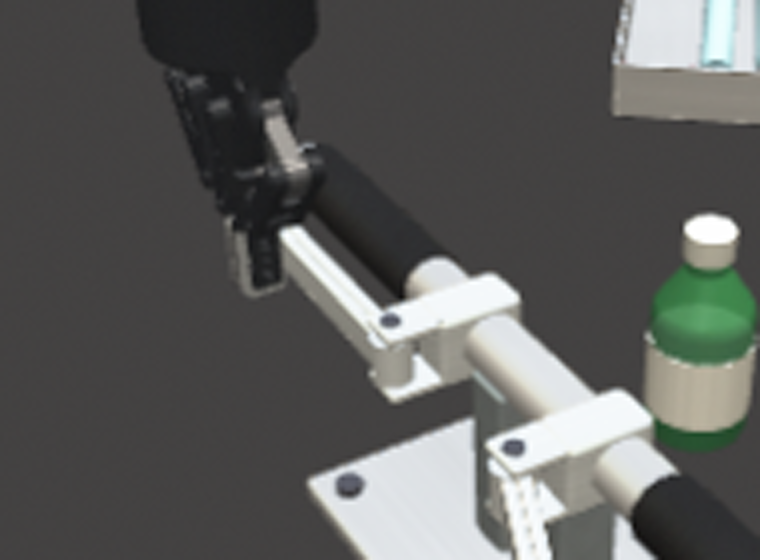

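View pics/t24.png

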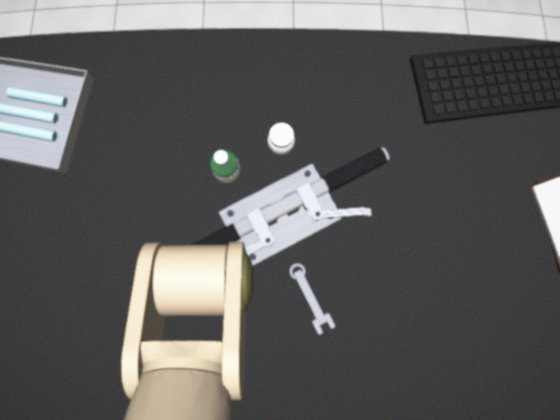

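The long lever is parallel to the bar (blade edge at row 281, grip edge at row 204, both level), with air left between them and a steady force. In the top view the short lever is out, and the bottle, jar and wrench are where they started. Handing in.

```bash
python3 -c "
from station import env
print(env.hand_in())"
```

```text
the job is handed in; nothing more can be done
None
```

I pressed the short lever to its stop with the side of the shut fingers and held it about 1.4 s at 9–11 N. I then released it slowly, and the pictures show it fully sprung out again. Next I pressed the long lever to its stop, and it was still held there when I handed in.

**Last checks:**
- **Long lever:** the blade is parallel to the bar with clear air left. The tool is still, and the sideways force is steady at about 10 N.
- **Other objects:** the bottle, jar and wrench are where they started. The clock read about 22 s of the 54 s allowed.

**What disagreed:**
- **Finger length:** the cameras showed the shut fingertips about 10 mm behind the reported TCP, not 25 mm ahead as described. My first approach at the described height passed just above the short lever with no contact force that I could see, so I backed off and went lower.
- **Vertical force:** the wrist also read up to about 5 N upward at both stops. I didn't explain that.

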